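# Unpin and uncover a leaning transit case

## Task

Pull the retaining pin out of the hasp staple of the aluminium case and put it in the small open grey tray, leaving the lid in place meanwhile. Then lift the lid straight off the leaning case and lay it gently on the black rubber mat, grip bar up and flat, and let go. Leave the solder spool, the screwdriver and the glass jar where they are.

Things in the scene. Friction and masses are not known exactly. Their poses are not given: they have to be found in the camera images.
- case: Fixed aluminium case 124 x 112 x 45 mm on standoffs over a base plate. Origin: base plate's centre, on the bench; this frame is level, z up. The case leans 30 degrees about y towards its -x (about the robot's right): its normal is n = (-0.5, 0, 0.866), uphill is u = (0.866, 0, 0.5) in this frame. The low edge carries the staple; top with lid and bar on 150 mm above the bench
- lid_seat (a point): Point fixed to the case where the lid's origin lies while the lid is seated; axes as case. The lid must rise 20 mm along n to clear staple and case
- staple (a point): Middle of the staple's opening, fixed to the case, axes as case: steel bridge 30 mm wide along y, two 3 mm legs with 12 mm clear between them along u, top plate 4 mm, its upper face 15.5 mm above the tongue's; it stands up through the tongue's slot, 36 mm downhill of the lid's skirt
- pin: Loose retaining pin, 30 g: steel shaft 8 mm thick, y -34 to +32 mm, black cylindrical head 18 mm thick, y -34 to -62 mm, then a 3 mm cap. Origin on the axis, y along it towards the tip. At first it lies level on the tongue through the staple, parallel to the case's y, head at -y (away from the robot), about 2 mm play, held by friction only. Pulled 47 mm to the case's -y it leaves the staple, 62 mm the tongue
- lid: Loose lid, about 0.32 kg: plate 136 (x) x 124 (y) x 4 mm, 14 mm deep skirt below it round the outside of the case (2.5 mm play), and on the -x edge a tongue 58 long, 60 wide, 4 mm thick, with a slot 24 x 36 mm. Origin: middle of the plate's underside; z its normal, x uphill when seated. Laid flat it stands on the skirt, origin 14 mm above the mat
- lid_grip (a point): Middle of the lid's flat black grip bar, axes as lid: 12 mm thick (x), 90 mm long (y), 34 mm high (z), standing on the plate, 17 mm below and above this point, over the lid's centre of mass. To take it squarely across its 12 mm the gripper must lean with the lid
- tray: Fixed open grey tray 140 (x) x 100 (y) x 22 mm high, walls and floor 3 mm, far right or far left; origin under its centre, on the bench
- mat: Fixed black rubber mat 180 (x) x 205 (y) x 3 mm; origin under its centre, on the bench. The lid with its tongue is 194 mm long and fits with the tongue along the mat's y
- spool: Loose bystander: metal solder spool 54 mm in diameter, 50 mm high, upright; origin under its centre. It stands on the side where the tray is not
- driver: Loose bystander: screwdriver with a yellow handle, lying on the bench beyond the mat and the case; origin at its middle
- flux: Loose bystander: glass jar 44 mm in diameter, 60 mm high, beyond the mat; origin under its centre
Mind the look-alikes: they are no part of the job. Several things have the shape of the case; the one meant has the colours described above. Of the things that look like the pin, the smaller one is meant.

How it is judged:
By the outcome, as a careful person would: the job done as asked, in the order asked, and still so for the second after the job is handed in, with the robot touching nothing.
It also fails if it takes over 58 s, if anything falls off the work surface, if the arm or the gripper's body presses on something with over 40 N, if the wrist force passes 120 N, or if a joint passes its speed limit or range.

## Robot

A 6-joint arm with a two-finger parallel gripper is mounted at the origin on the work surface. World frame = base frame: x ahead of the robot, y to its left, z up, the work surface at z = 0. Lengths are in m, angles in rad, forces in N, time in s.
With the tool pointing down it reaches from about 0.35 to 1 m from the base axis. Payload 7.1 kg.
Tool frame: the origin (TCP) lies at the very end of the fingers, on their centre line; the grasp point (between the pads) lies 19 mm behind it (arm.pinch_z is the z of the grasp point in the tool frame, in m); z points along the fingers, y is the line along which they close (so a half turn about z gives the same grasp; the last joint's range is limited). The gripper opens to 85 mm and grips with 20 to 120 N. Pads are 22 mm wide; open, the fingers measure 114 mm over their backs; the gripper's body (76 mm by 85 mm) begins 54 mm behind the grasp point. The pads swing forward as they close: fully open they stand 13 mm farther back than shut.
Start: joints at [-1.193, 0.423, 1.63, -0, 1.089, -0.019], TCP at [0.242, -0.576, 0.231] pointing down, gripper open.
Joint ranges: [-3, 3], [-0.9, 2.11], [0.09, 2.58], [-1.31, 4.45], [0.11, 2.69], [-2.54, 2.54]. Speed limits (rad/s): [2.39, 2.39, 3.01, 3.14, 3.14, 3.14].

## Interface

Orientations are given as a rotation vector (axis times angle).
In Python, from workcell import arm gives the robot as it stands. The module is installed in compiled form; this text tells all that it offers.
- The arm moves only by the shell command python3 -m pendant 'ROWS' [OPENING]. ROWS is JSON, a list of rows, each a list of 2 entries, a list of its own where there are three numbers: the shift along the tool's x, y, z in units of 100 mm (1.0 is 100 mm), then the turn, a rotation vector about the tool's x, y, z in units of pi/2 rad (1.0 is pi/2 rad). In form: [[[dx, dy, dz], [ax, ay, az]], ...]. A call has exactly 5 rows; each row is the pose to reach, as a shift and turn from the pose commanded when the call began, along the tool's axes at that moment; what a row does not reach only later rows make up. A row lasts 1/8 s, in which the tool goes at most 62.5 mm and 10.7 degrees, less where a joint would pass 70% of its speed; a pose out of reach is approached as far as the arm can. A call with a number of a shift or a turn outside -1 to 1 is refused whole. A call with a gripper value outside its range is refused whole. OPENING is the closure in counts, from 0 (fully open) to 255 (shut), set as the call begins (- or left out, the last holds). The fingers move at their own pace and stop on an object; the grip force is fixed at half the most. Time passes only in rows, so rows that repeat a pose let the fingers close, or fill a call up. It gives the time, the measured TCP pose, the force, the opening and the grip force at its end, in the units of the state.
- arm.get_obs(): the state, without advancing time (a new reading comes with each control period).
- arm.snapshot(name): name is "scene" or "top"; returns (picture, depth): 384x512x3 uint8, red, green, blue; 384x512 float32, m along the optical axis (not along the pixel's ray), 0 where there is no reading.
- arm.camera_params(name): a dict with "mtx" (3x3 intrinsics, pixels), "k1" (the pictures are not rectified: a ray, as slopes to the right and down, at radius r is drawn at 1 + k1 r^2 times it, then the intrinsics apply), "R" (3x3) and "t" (3): a world point X has camera coordinates R X + t. Camera axes: x right, y down, z forward; pixel columns grow to the right and rows downward; lengths in m; the calibration is good to about 2 mm. A picture is of the moment at which its call begins. camera_params takes no time and is no camera call.
- arm.close_job(): hands the job in; it is judged then, once.
The state is a dict: "clock": time; "joint_pos": joint angles; "qvel": joint speeds; "joint_efforts": joint torques, N m; "eef_pos": TCP position; "eef_rot": TCP orientation; "wrist_force": force on the tool from outside, world axes, zero at the start; "ft_torque": the same for the moment, N m; "width": finger opening in m; "grasp_force": force on a finger pad.
Only numpy, scipy, OpenCV 4.12 (cv2) and the standard library are available. Lean on these libraries where they do the work, as an engineer would, in place of code of your own. Each camera call takes 0.05 s, during which the arm holds its last target. There are 200 camera calls.

## Working session

There is one attempt and no reset: what is moved stays moved. The work goes in short steps, Python scripts to look and compute and a shell command to move; the robot and the scene stay as the last step left them, time stands still between calls to the robot, and variables do not carry over. Pictures are saved under pics/ and viewed, at most 11 in all, crops included, and the job is handed in when it is done.

```bash
mkdir -p pics
cat > h.py <<'E'
import numpy as np, cv2
from scipy.spatial.transform import Rotation as Ro
from workcell import arm
def snap(n,f):
    p,d=arm.snapshot(n); cv2.imwrite('pics/'+f+'.png',p[...,::-1]); np.savez('pics/'+f+'.npz',p=p,d=d); return p,d
def rays(n,uv):
    c=arm.camera_params(n);K=np.array(c['mtx']);k=c['k1']
    q=(np.atleast_2d(uv)-K[:2,2])/[K[0,0],K[1,1]]; s=cv2.undistortPoints(np.atleast_2d(uv).astype(float).reshape(-1,1,2),K,np.array([k,0,0,0,0.])).reshape(-1,2)
    R=np.array(c['R']);t=np.array(c['t']); return -R.T@t, np.c_[s,np.ones(len(s))]@R   # origin, dirs (per unit depth)
def pts(n,uv,depth):
    o,d=rays(n,uv); return o+d*np.atleast_1d(depth)[:,None]
def onz(n,uv,z):
    o,d=rays(n,uv); return o+d*((z-o[2])/d[:,2])[:,None]
def cloud(n,d):
    v,u=np.mgrid[:384,:512]; return pts(n,np.c_[u.ravel(),v.ravel()],d.ravel()).reshape(384,512,3)
def proj(n,X):
    c=arm.camera_params(n);R=np.array(c['R']);t=np.array(c['t']);K=np.array(c['mtx'])
    P=np.atleast_2d(X)@R.T+t; s=P[:,:2]/P[:,2:]; s=s*(1+c['k1']*(s**2).sum(1,keepdims=True)); return s*[K[0,0],K[1,1]]+K[:2,2]
E
python3 - <<'E'
from h import *
for n in('scene','top'):
    p,d=snap(n,n+'0'); c=arm.camera_params(n); print(n,c['k1'],np.round(c['mtx'],1).tolist(),np.round(-np.array(c['R']).T@c['t'],3),np.round(c['R'],2).tolist(),(d>0).mean())
o=arm.get_obs();print(o)
E
```

```text
scene -0.04153638284824579 [[365.6, 0.0, 254.3], [0.0, 365.6, 187.6], [0.0, 0.0, 1.0]] [ 1.007 -0.387  0.964] [[0.67, 0.74, 0.01], [0.62, -0.56, -0.54], [-0.39, 0.37, -0.84]] 0.9958394368489584
top -0.03313796111069683 [[347.5, 0.0, 257.9], [0.0, 347.5, 194.2], [0.0, 0.0, 1.0]] [0.491 0.013 0.989] [[0.02, -1.0, -0.0], [-0.99, -0.02, -0.11], [0.11, 0.0, -0.99]] 0.995758056640625
{'clock': 0.1, 'joint_pos': array([-1.19300669e+00,  4.23819528e-01,  1.63062729e+00, -9.94906511e-07,
        1.08859210e+00, -1.90072498e-02]), 'qvel': array([-1.65024528e-03, -2.23809307e-03, -1.01479896e-04, -2.24380066e-05,
        2.92194822e-04,  2.61591017e-04]), 'joint_efforts': array([-1.66745402e-03, -5.58431053e+01, -2.82446873e+01,  6.50667334e-05,
        3.02493499e-03,  8.61476821e-06]), 'eef_pos': array([ 0.24137434, -0.57596231,  0.23058363]), 'eef_rot': array([-3.07857045e+00, -6.18926427e-01,  4.06533063e-04]), 'wrist_force': array([-0.39840911, -0.09446736,  0.65997358]), 'ft_torque': array([ 0.01521305, -0.01730903,  0.01685271]), 'grasp_force': 0.0, 'width': 0.08528751368939082}
```

View pics/scene0.png

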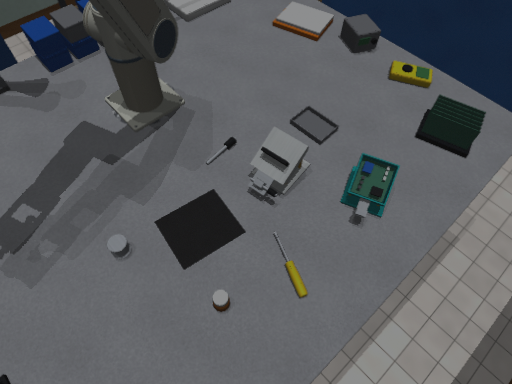

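View pics/top0.png

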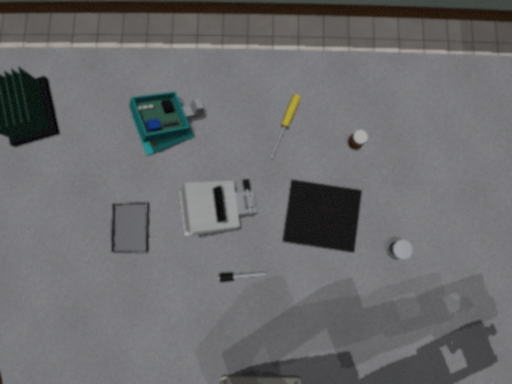

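The scene view shows the case at about (278,160), tray at (314,124), mat at (200,228). The top view shows the lid at (212,207), bar at (220,204), staple near (246,200), pin head at (247,185), tray at (131,228), mat at (323,216). The teal case and the larger pin at (240,276) are decoys.

Run:
```python
from h import *
a=np.load('pics/top0.npz');b=np.load('pics/scene0.npz')
A=a['p'][165:250,170:270][...,::-1];B=b['p'][120:205,235:335][...,::-1]
I=np.vstack([cv2.resize(x,None,fx=4,fy=3.5,interpolation=cv2.INTER_CUBIC) for x in (A,B)]); I=np.hstack([cv2.resize(x,(400,340),interpolation=cv2.INTER_CUBIC) for x in (A,B)])
cv2.imwrite('pics/crop.png',I)
for n,f,(r0,r1,c0,c1) in(('top',a,(165,250,170,270)),('scene',b,(120,205,235,335))):
    C=cloud(n,f['d']);g=f['p'].astype(int).max(2);m=np.zeros(g.shape,np.uint8);m[r0:r1,c0:c1]=(g[r0:r1,c0:c1]<60)
    k,l,s,ce=cv2.connectedComponentsWithStats(m)
    for i in range(1,k):
        if s[i,4]>12:
            P=C[l==i]; print(n,s[i],ce[i].round(1),'med',np.median(P,0).round(4),'min',P.min(0).round(3),'max',P.max(0).round(3))
# lid plate plane from top: white pixels
C=cloud('top',a['d']);P=C[190:228,190:210].reshape(-1,3);c=P.mean(0);print('plate',c.round(4),np.linalg.svd(P-c)[2][2])
# mat, tray
n='top'
g=a['p'].astype(int).max(2);m=np.zeros(g.shape,np.uint8);m[170:260,275:370]=g[170:260,275:370]<45
k=max(cv2.findContours(m,0,2)[0],key=cv2.contourArea);r=cv2.minAreaRect(k);print('mat',r);q=cv2.boxPoints(r);print(onz(n,q,.003).round(4),onz(n,[r[0]],.003))
m[:]=0;m[195:260,105:155]=g[195:260,105:155]<75
k=max(cv2.findContours(m,0,2)[0],key=cv2.contourArea);r=cv2.minAreaRect(k);print('tray',r);q=cv2.boxPoints(r);print(onz(n,q,.022).round(4),onz(n,[r[0]],.022))
```

```text
top [243 180   7   9  52] [246.1 184.2] med [0.6241 0.0475 0.0599] min [ 0.613  0.039 -0.002] max [0.635 0.056 0.065]
top [214 187  12  34 268] [219.4 203.8] med [0.5635 0.1108 0.1241] min [0.491 0.013 0.081] max [0.606 0.127 0.989]
scene [290 120  45  25 181] [310.2 133. ] med [0.5294 0.3269 0.0091] min [ 0.435 -0.387 -0.003] max [1.007 0.408 0.964]
scene [324 120  11   8  35] [330.1 122.6] med [0.536  0.4243 0.0076] min [ 0.51   0.422 -0.001] max [0.557 0.429 0.017]
scene [261 147  28  22 178] [274.8 157.2] med [0.5708 0.1086 0.1226] min [0.524 0.095 0.085] max [0.612 0.127 0.129]
scene [249 150  58  55 438] [276.4 185.9] med [0.61   0.0884 0.0067] min [ 0.555  0.019 -0.005] max [0.641 0.202 0.119]
scene [255 186  10   4  15] [259.5 187.7] med [0.5793 0.0453 0.0272] min [ 0.553  0.03  -0.004] max [0.6   0.057 0.047]
plate [0.5515 0.16   0.1223] [ 0.0398034  -0.98982094 -0.13663891]
mat ((322.3667297363281, 215.55503845214844), (70.51116180419922, 60.621803283691406), 8.530766487121582)
[[ 0.4743 -0.0579  0.003 ]
 [ 0.6453 -0.0819  0.003 ]
 [ 0.6188 -0.2822  0.003 ]
 [ 0.4485 -0.2544  0.003 ]] [[ 0.54595113 -0.1688991   0.003     ]]
tray ((113.17406463623047, 227.49290466308594), (2.67328143119812, 47.054100036621094), 1.2453644275665283)
[[0.4358 0.4177 0.022 ]
 [0.5663 0.4232 0.022 ]
 [0.5663 0.4156 0.022 ]
 [0.4358 0.4102 0.022 ]] [[0.50059243 0.41657903 0.022     ]]
```

View pics/crop.png

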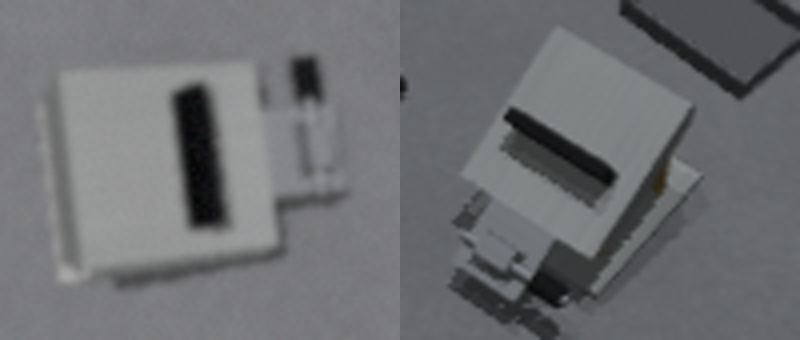

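The crop shows the pin head on the far (+x) side of the staple, at about top px (246,184). The pin axis is yawed about 7°, and the lid leans towards world -y. Next I'll fit the lid frame and triangulate the pin and bar.

```bash
cat >> h.py <<'E'
def tri(u1,u2):
    o1,d1=rays('top',u1);o2,d2=rays('scene',u2);d1=d1[0];d2=d2[0]
    s=np.linalg.lstsq(np.c_[d1,-d2],o2-o1,rcond=None)[0];a=o1+s[0]*d1;b=o2+s[1]*d2;return (a+b)/2,np.linalg.norm(a-b)
def fit(P):
    for _ in range(8):
        c=np.median(P,0) if _==0 else P.mean(0);v=np.linalg.svd(P-c,full_matrices=False)[2][2];e=abs((P-c)@v);P=P[e<max(.003,2*np.median(e))] if _<7 else P
    return c,v*np.sign(v[2]),np.std((P-c)@v),len(P)
E
python3 - <<'E'
from h import *
import h
F={'top':np.load('pics/top0.npz'),'scene':np.load('pics/scene0.npz')}
for n,(r0,r1,c0,c1) in {'top':(170,245,175,250),'scene':(120,200,240,315)}.items():
    f=F[n];C=cloud(n,f['d']);p=f['p'].astype(int);g=p.min(2)
    m=np.zeros(g.shape,bool);m[r0:r1,c0:c1]=(g[r0:r1,c0:c1]>140)&(C[r0:r1,c0:c1,2]>.07)&(C[r0:r1,c0:c1,2]<.16)
    m&=cv2.erode(m.astype(np.uint8),np.ones((3,3)))>0
    c,v,s,k=fit(C[m]);print(n,'plate',c.round(4),v.round(3),'tilt',np.degrees(np.arccos(v[2])).round(1),'yaw',np.degrees(np.arctan2(v[1],v[0])).round(1),s,k)
    # bar: points 34mm above plate
    e=(C-c)@v; b=np.zeros_like(m);b[r0:r1,c0:c1]=(p.max(2)<75)[r0:r1,c0:c1]&(abs(e-.034)<.006)[r0:r1,c0:c1]
    P=C[b];q=np.median(P,0);w=np.linalg.svd(P-P.mean(0))[2][0];t=(P-q)@w
    print('bartop',P.mean(0).round(4),'ends mid',(q+w*(np.percentile(t,1)+np.percentile(t,99))/2).round(4),'len',np.ptp(t).round(3),'dir',(w*np.sign(w[0])).round(3),len(P),'e',np.median(e[b]).round(4))
    # strip around the staple: heights along n
    S=np.abs(C-[.58,.045,.06]).max(2)<.045
    print('staple region e hist',np.histogram(e[S],bins=np.arange(-.06,.02,.004)))
E
```

```text
top plate [0.5605 0.1489 0.1111] [ 0.084 -0.505  0.859] tilt 30.8 yaw -80.5 0.0012619733980883386 1114
bartop [0.5634 0.1077 0.1253] ends mid [0.5639 0.108  0.1254] len 0.088 dir [0.987 0.159 0.009] 180 e 0.0334
staple region e hist (array([  0,   0,   0,   0,   0,   0,   0,   0,   0,   1,   1,   1,   0,
         0, 128, 351,  34,  44,  51]), array([-6.00000000e-02, -5.60000000e-02, -5.20000000e-02, -4.80000000e-02,
       -4.40000000e-02, -4.00000000e-02, -3.60000000e-02, -3.20000000e-02,
       -2.80000000e-02, -2.40000000e-02, -2.00000000e-02, -1.60000000e-02,
       -1.20000000e-02, -8.00000000e-03, -4.00000000e-03,  5.55111512e-17,
        4.00000000e-03,  8.00000000e-03,  1.20000000e-02,  1.60000000e-02]))
  return _methods._mean(a, axis=axis, dtype=dtype,
  ret = um.true_divide(
Traceback (most recent call last):
  File "h.py", line 24, in fit
    c=np.median(P,0) if _==0 else P.mean(0);v=np.linalg.svd(P-c,full_matrices=False)[2][2];e=abs((P-c)@v);P=P[e<max(.003,2*np.median(e))] if _<7 else P
                                              ~~~~~~~~~~~~~~~~~~~~~~~~~~~~~~~~~~~~~~~~~^^^
IndexError: index 2 is out of bounds for axis 0 with size 0
```

Run:
```python
from h import *
F={'top':np.load('pics/top0.npz'),'scene':np.load('pics/scene0.npz')}
psi=np.radians(99.1);X=np.array([np.cos(psi),np.sin(psi),0]);Y=np.array([-np.sin(psi),np.cos(psi),0]);Z=np.array([0,0,1.])
n=-.5*X+.866*Z;u=.866*X+.5*Z;cen={}
for k in F:
    f=F[k];C=cloud(k,f['d']);p=f['p'].astype(int).max(2)
    m=(np.abs(C[...,:2]-[.623,.045]).max(2)<.03)&(C[...,2]>.038)&(C[...,2]<.09)
    h=m&(p<80);kk,l,s,ce=cv2.connectedComponentsWithStats(h.astype(np.uint8));i=1+s[1:,4].argmax();P=C[l==i]
    print(k,'head',s[i],ce[i].round(1),'mean',P.mean(0).round(4),'y',np.percentile(P@Y,[2,98]).round(4),'u',np.percentile(P@u,[2,50,98]).round(4),'n',np.percentile(P@n,[2,50,98]).round(4));cen[k]=ce[i]
    m=(np.abs(C[...,:2]-[.57,.035]).max(2)<.05)&(C[...,2]>.02)
    B=np.array([.5637,.1079,.1254])
    Q=C[m&(p>90)]; dn=(Q-B)@n;du=(Q-B)@u;dy=(Q-B)@Y;t=(dn>-.027)&(dn<-.015);print('staple top',t.sum(),'u',np.percentile(du[t],[5,50,95]).round(4),'y',np.percentile(dy[t],[5,50,95]).round(4),'n',np.median(dn[t]).round(4))
    t=(abs(dy)<.028)&(dn<-.03)&(dn>-.045)&(du<-.075)&(du>-.125);print('tongue n',np.median(dn[t]).round(4),t.sum(),'u',np.percentile(du[t],[2,98]).round(3))
print(tri(cen['top'],cen['scene']))
# bar in scene: dark, elevated
f=F['scene'];C=cloud('scene',f['d']);p=f['p'].astype(int).max(2);e=(C-B)@n
m=(p<75)&(abs(e)<.006)&(np.linalg.norm(C-B,axis=2)<.07);P=C[m];print('scene bartop',P.mean(0).round(4),np.percentile((P-B)@Y,[1,99]).round(4),np.percentile((P-B)@u,[1,50,99]).round(4),np.median(e[m]),m.sum())
w=(f['p'].min(2)>110)&(abs(e+.034)<.012)&(np.linalg.norm(C-B,axis=2)<.1);c,v,s,k=fit(C[w]);print('scene plate e',((c-B)@n).round(4),v.round(3),'n',k)
# tray & mat via depth edges/colour in scene and top
for k in F:
    f=F[k];C=cloud(k,f['d'])
    m=(C[...,2]>.015)&(C[...,2]<.03)&(abs(C[...,0]-.5)<.12)&(abs(C[...,1]-.365)<.09)
    c=max(cv2.findContours(m.astype(np.uint8),0,2)[0],key=cv2.contourArea);r=cv2.minAreaRect(onz(k,c[:,0].astype(float),.022)[:,:2].astype(np.float32));print(k,'tray',r)
    p=f['p'].astype(int).max(2);m=(p<40)&(abs(C[...,0]-.546)<.13)&(abs(C[...,1]+.169)<.13)
    c=max(cv2.findContours(m.astype(np.uint8),0,2)[0],key=cv2.contourArea);r=cv2.minAreaRect(onz(k,c[:,0].astype(float),.003)[:,:2].astype(np.float32));print(k,'mat',r,'z',np.median(C[m][:,2]))
```

```text
top head [243 179   7  11  61] [245.9 184.1] mean [0.624  0.0479 0.0597] y [-0.6371 -0.6103] u [-0.0234 -0.0141 -0.0077] n [0.0712 0.0778 0.0807]
staple top 109 u [-0.1002 -0.0917 -0.0835] y [-0.0263 -0.0021  0.0221] n -0.0192
tongue n -0.0332 154 u [-0.117 -0.076]
scene head [262 187  16  10  73] [271.1 191.5] mean [0.6243 0.0456 0.0559] y [-0.6421 -0.5937] u [-0.0263 -0.0188 -0.0096] n [0.0649 0.0762 0.0819]
staple top 67 u [-0.1023 -0.095  -0.0861] y [-0.0284 -0.0038  0.0207] n -0.0192
tongue n -0.0331 120 u [-0.118 -0.075]
(array([0.62416203, 0.04736542, 0.05410033]), np.float64(0.001974147397469142))
scene bartop [0.5688 0.1056 0.1242] [-0.0479  0.0397] [-0.0086 -0.0032  0.0022] 0.0007041209392819782 113
scene plate e -0.033 [ 0.081 -0.492  0.867] n 1333
top tray ((0.5028316378593445, 0.3735243082046509), (0.13746050000190735, 0.10373334586620331), 2.932060480117798)
top mat ((0.5468462109565735, -0.16825047135353088), (0.19685105979442596, 0.1718147099018097), 82.33819580078125) z 0.00258331272801382
scene tray ((0.5054283142089844, 0.3725486695766449), (0.14397090673446655, 0.10574004054069519), 2.8628242015838623)
scene mat ((0.5482450127601624, -0.1696687936782837), (0.20131215453147888, 0.17825496196746826), 82.16436767578125) z 0.0023948569944315934
```

```bash
cat >> h.py <<'E'
psi=np.radians(99.1)
def frame(psi,tilt,s):
    "tool rotation: z = -normal of a frame yawed psi leaning tilt; tool y = s*uphill"
    X=np.array([np.cos(psi),np.sin(psi),0]);Z=np.array([0,0,1.]);n=-np.sin(tilt)*X+np.cos(tilt)*Z;u=np.cos(tilt)*X+np.sin(tilt)*Z
    return np.c_[np.cross(s*u,-n),s*u,-n]
def plan(wps,start=None):
    if start is None: o=arm.get_obs();start=(o['eef_pos'],Ro.from_rotvec(o['eef_rot']).as_matrix())
    p,R=start
    for q,S in wps:
        s=R.T@(np.array(q)-p)/.1;r=Ro.from_matrix(R.T@S).as_rotvec()/(np.pi/2)
        print('to',np.round(q,3),'shift',s.round(3),'turn',r.round(3));p,R=np.array(q),S
T30=np.pi/6
X=np.array([np.cos(psi),np.sin(psi),0]);Y=np.array([-np.sin(psi),np.cos(psi),0]);Z=np.array([0,0,1.]);n=-.5*X+.866*Z;u=.866*X+.5*Z
E
python3 - <<'E'
from h import *
H=-.0165*u+.072*n-.6245*Y; B=np.array([.566,.107,.125]); print('head',H,'bar',B,'head-bar u',(H-B)@u,'n',(H-B)@n,'y',(H-B)@Y)
for k in('top','scene'):
    f=np.load(f'pics/{k}0.npz');C=cloud(k,f['d']);e=(C-B)@n;du=(C-B)@u;dy=(C-B)@Y
    m=(abs(e+.034)<.006)&(f['p'].min(2)>95);a=m&(abs(dy)>.035)&(abs(dy)<.06)&(abs(du)<.09);b=m&(abs(du)<.05)&(abs(dy)<.08)
    print(k,'plate u',np.percentile(du[a],[1,99]).round(4),'y',np.percentile(dy[b],[1,99]).round(4),'tongue end',np.percentile(du[m&(abs(dy)<.02)&(du>-.15)&(du<0)],1).round(4))
o=arm.get_obs();R0=Ro.from_rotvec(o['eef_rot']).as_matrix();print(R0.round(2))
for s in(1,-1):
    S=frame(psi,T30,s);print(s,Ro.from_matrix(R0.T@S).as_rotvec())
s=min((1,-1),key=lambda s:np.linalg.norm(Ro.from_matrix(R0.T@frame(psi,T30,s)).as_rotvec()))
S=frame(psi,T30,s);G=H-.003*Y-.019*n
sl=Ro.from_rotvec(.5*Ro.from_matrix(S@R0.T).as_rotvec()).as_matrix()@R0
D=G+.10*n; print('s',s,G,D)
p0=o['eef_pos'];plan([(p0+(D-p0)*t,[R0,sl,S][min(2,int(t*9)//3)] if t>.3 else R0) for t in np.arange(1,9)/8]+[(G,S)])
E
```

```text
head [0.62459353 0.04911366 0.054102  ] bar [0.566 0.107 0.125] head-bar u -0.09297288654796443 n -0.028185262371845016 y -0.04870087218275457
top plate u [-0.0571  0.0759] y [-0.061   0.0615] tongue end -0.1155
scene plate u [-0.0583  0.0757] y [-0.0617  0.0606] tongue end -0.1165
[[ 0.92  0.39 -0.  ]
 [ 0.39 -0.92  0.  ]
 [ 0.   -0.   -1.  ]]
1 [-0.09025945  0.75123081 -2.8117796 ]
-1 [0.51966055 0.06243657 0.23244759]
s -1 [0.62605327 0.05896857 0.037648  ] [0.63396118 0.00959788 0.124248  ]
to [ 0.29  -0.503  0.217] shift [ 0.735 -0.485  0.134] turn [0. 0. 0.]
to [ 0.34  -0.43   0.204] shift [ 0.735 -0.485  0.134] turn [0. 0. 0.]
to [ 0.389 -0.356  0.191] shift [ 0.735 -0.485  0.134] turn [0.165 0.02  0.074]
to [ 0.438 -0.283  0.177] shift [ 0.67  -0.513  0.286] turn [0. 0. 0.]
to [ 0.487 -0.21   0.164] shift [ 0.67  -0.513  0.286] turn [0. 0. 0.]
to [ 0.536 -0.137  0.151] shift [ 0.67  -0.513  0.286] turn [0.165 0.02  0.074]
to [ 0.585 -0.064  0.138] shift [ 0.6   -0.492  0.438] turn [0. 0. 0.]
to [0.634 0.01  0.124] shift [ 0.6   -0.492  0.438] turn [0. 0. 0.]
to [0.626 0.059 0.038] shift [-0. -0.  1.] turn [0. 0. 0.]
```

```bash
P="python3 -m pendant"
$P '[[[0.1,-0.06,0],[0,0,0]],[[0.3,-0.2,0],[0,0,0]],[[0.5,-0.3,0],[0,0,0]],[[0.7,-0.45,0],[0,0,0]],[[0.8,-0.53,0],[0,0,0]]]' 165
$P '[[[0.18,-0.12,0.03],[0,0,0]],[[0.36,-0.24,0.06],[0,0,0]],[[0.54,-0.36,0.1],[0,0,0]],[[0.72,-0.48,0.13],[0,0,0]],[[0.9,-0.6,0.15],[0,0,0]]]'
$P '[[[0.18,-0.12,0.03],[0.03,0,0.015]],[[0.36,-0.24,0.06],[0.06,0.01,0.03]],[[0.54,-0.36,0.1],[0.1,0.01,0.045]],[[0.72,-0.48,0.13],[0.13,0.02,0.06]],[[0.9,-0.6,0.15],[0.165,0.02,0.074]]]'
$P '[[[0.15,-0.11,0.06],[0,0,0]],[[0.3,-0.22,0.12],[0,0,0]],[[0.45,-0.33,0.18],[0,0,0]],[[0.6,-0.44,0.24],[0,0,0]],[[0.7,-0.52,0.3],[0,0,0]]]'
python3 - <<'E'
from h import *
s=-1;S=frame(psi,T30,s);H=-.0165*u+.072*n-.6245*Y;G=H-.003*Y-.019*n;D=G+.10*n
o=arm.get_obs();print(o['clock'],o['eef_pos'],o['width'],o['joint_pos'].round(2))
p=o['eef_pos'];R0=Ro.from_rotvec(o['eef_rot']).as_matrix();plan([(p+(D-p)/3,S),(p+(D-p)*2/3,S),(D,S)])
E
```

```text
clock: 0.72
eef_pos: [0.296, -0.4947, 0.2314]
eef_rot: [-3.079, -0.622, -0.0]
wrist_force: [0.3, 0.3, 0.0]
width: 0.03
grasp_force: 0.0
clock: 1.35
eef_pos: [0.3554, -0.4052, 0.216]
eef_rot: [-3.08, -0.619, 0.0]
wrist_force: [0.0, -0.6, -0.6]
width: 0.0302
grasp_force: 0.0
clock: 1.98
eef_pos: [0.4151, -0.3153, 0.201]
eef_rot: [-2.851, -0.4, 0.03]
wrist_force: [0.5, -0.1, 0.1]
width: 0.0302
grasp_force: 0.0
clock: 2.6
eef_pos: [0.4669, -0.2402, 0.1868]
eef_rot: [-2.853, -0.403, 0.029]
wrist_force: [-0.4, -0.0, 0.0]
width: 0.0298
grasp_force: 0.0
2.6 [ 0.46691579 -0.24019393  0.1868146 ] 0.029833193772582384 [-0.6   0.42  1.78  0.2   1.14  0.59]
to [ 0.523 -0.157  0.166] shift [ 0.761 -0.569  0.38 ] turn [0.167 0.02  0.075]
to [ 0.578 -0.074  0.145] shift [ 0.681 -0.531  0.548] turn [0. 0. 0.]
to [0.634 0.01  0.124] shift [ 0.681 -0.531  0.548] turn [0. 0. 0.]
```

```bash
P="python3 -m pendant"
$P '[[[0.15,-0.11,0.07],[0.033,0,0.015]],[[0.3,-0.23,0.15],[0.07,0.01,0.03]],[[0.46,-0.34,0.23],[0.1,0.01,0.045]],[[0.61,-0.45,0.3],[0.13,0.02,0.06]],[[0.76,-0.57,0.38],[0.167,0.02,0.075]]]'
$P '[[[0.14,-0.11,0.11],[0,0,0]],[[0.27,-0.21,0.22],[0,0,0]],[[0.41,-0.32,0.33],[0,0,0]],[[0.54,-0.42,0.44],[0,0,0]],[[0.68,-0.53,0.55],[0,0,0]]]'
$P '[[[0.14,-0.11,0.11],[0,0,0]],[[0.3,-0.23,0.24],[0,0,0]],[[0.45,-0.35,0.36],[0,0,0]],[[0.6,-0.47,0.48],[0,0,0]],[[0.68,-0.53,0.55],[0,0,0]]]'
python3 - <<'E'
from h import *
s=-1;S=frame(psi,T30,s);H=-.0165*u+.072*n-.6245*Y;G=H-.003*Y-.019*n;D=G+.10*n
o=arm.get_obs();print(o['clock'],o['eef_pos'],D)
p,d=snap('scene','s1')
plan([(G+.03*n,S),(G,S)])
c=proj('scene',o['eef_pos'])[0];print('TCP px',c,'head px',proj('scene',H))
r,q=int(c[1]),int(c[0]);I=p[max(0,r-60):r+60,max(0,q-80):q+80,::-1];cv2.imwrite('pics/s1c.png',cv2.resize(I,None,fx=4,fy=4,interpolation=cv2.INTER_CUBIC)); print(q-80,r-60)
E
```

```text
clock: 3.22
eef_pos: [0.5226, -0.1572, 0.1657]
eef_rot: [-2.607, -0.203, 0.056]
wrist_force: [-0.2, 0.4, -0.4]
width: 0.0299
grasp_force: 0.0
clock: 3.85
eef_pos: [0.5782, -0.0736, 0.1448]
eef_rot: [-2.611, -0.206, 0.055]
wrist_force: [-0.3, -0.0, 0.0]
width: 0.0298
grasp_force: 0.0
clock: 4.47
eef_pos: [0.6338, 0.0098, 0.1235]
eef_rot: [-2.61, -0.207, 0.056]
wrist_force: [-0.1, 0.4, -0.3]
width: 0.03
grasp_force: 0.0
4.475 [0.63375295 0.00975306 0.12347758] [0.63396118 0.00959788 0.124248  ]
to [0.628 0.044 0.064] shift [-0.001  0.002  0.687] turn [-0.001 -0.    -0.   ]
to [0.626 0.059 0.038] shift [-0.  -0.   0.3] turn [0. 0. 0.]
TCP px [265.25330876 187.9258429 ] head px [[271.9298413  191.24980441]]
185 127
```

View pics/s1c.png

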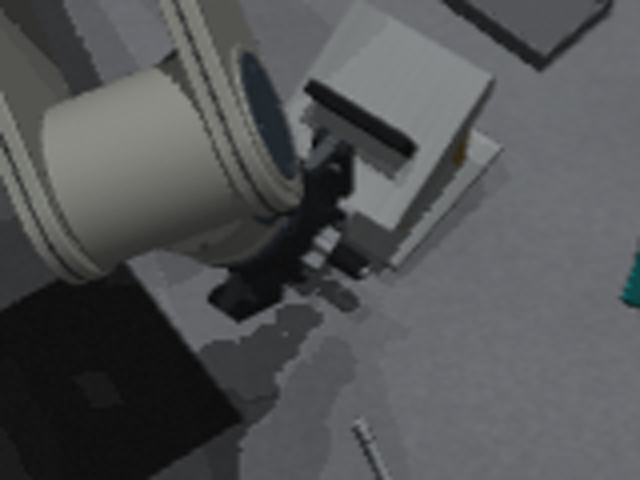

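The gripper stands leaning with the case. Its fingers, near crop (320,210), lie on the normal line above the pin head at crop (350,258). I'll descend slowly.

```bash
P="python3 -m pendant"
$P '[[[0,0,0.1],[0,0,0]],[[0,0,0.25],[0,0,0]],[[0,0,0.4],[0,0,0]],[[0,0,0.55],[0,0,0]],[[0,0,0.65],[0,0,0]]]'
$P '[[[0,0,0.07],[0,0,0]],[[0,0,0.15],[0,0,0]],[[0,0,0.23],[0,0,0]],[[0,0,0.3],[0,0,0]],[[0,0,0.34],[0,0,0]]]'
$P '[[[0,0,0],[0,0,0]],[[0,0,0],[0,0,0]],[[0,0,0],[0,0,0]],[[0,0,0],[0,0,0]],[[0,0,0],[0,0,0]]]' 255
```

```text
clock: 5.15
eef_pos: [0.6274, 0.0409, 0.0663]
eef_rot: [-2.61, -0.205, 0.057]
wrist_force: [-0.4, 0.2, -0.5]
width: 0.0304
grasp_force: 0.0
clock: 5.78
eef_pos: [0.6252, 0.0574, 0.0377]
eef_rot: [-2.61, -0.206, 0.056]
wrist_force: [-0.5, -0.7, -0.6]
width: 0.0302
grasp_force: 0.0
clock: 6.4
eef_pos: [0.6254, 0.0571, 0.0382]
eef_rot: [-2.611, -0.206, 0.055]
wrist_force: [0.1, -0.4, 0.7]
width: 0.0163
grasp_force: 58.4
```

```bash
P="python3 -m pendant"
$P '[[[0.02,0,0],[0,0,0]],[[0.06,0,0],[0,0,0]],[[0.1,0,0],[0,0,0]],[[0.15,0,0],[0,0,0]],[[0.2,0,0],[0,0,0]]]'
$P '[[[0.06,0,0],[0,0,0]],[[0.12,0,0],[0,0,0]],[[0.19,0,0],[0,0,0]],[[0.26,0,0],[0,0,0]],[[0.33,0,0],[0,0,0]]]'
$P '[[[0.07,0,0],[0,0,0]],[[0.15,0,0],[0,0,0]],[[0.23,0,0],[0,0,0]],[[0.29,0,0],[0,0,0]],[[0.32,0,0],[0,0,0]]]'
python3 - <<'E'
from h import *
o=arm.get_obs();p,d=snap('scene','s2');print(o['eef_pos'])
c=proj('scene',o['eef_pos'])[0].astype(int);print(c-[80,60]);cv2.imwrite('pics/s2c.png',cv2.resize(p[c[1]-60:c[1]+60,c[0]-80:c[0]+80,::-1],None,fx=4,fy=4,interpolation=cv2.INTER_CUBIC))
E
```

```text
clock: 7.02
eef_pos: [0.6455, 0.0604, 0.0381]
eef_rot: [-2.611, -0.206, 0.055]
wrist_force: [-0.7, 0.0, 0.1]
width: 0.0162
grasp_force: 58.4
clock: 7.65
eef_pos: [0.6782, 0.0656, 0.0381]
eef_rot: [-2.61, -0.206, 0.055]
wrist_force: [0.4, 0.0, -0.3]
width: 0.0161
grasp_force: 58.4
clock: 8.28
eef_pos: [0.7097, 0.0706, 0.0381]
eef_rot: [-2.61, -0.206, 0.055]
wrist_force: [0.0, -0.8, -0.1]
width: 0.0161
grasp_force: 58.4
[0.70968438 0.07059351 0.03810263]
[217 148]
```

View pics/s2c.png

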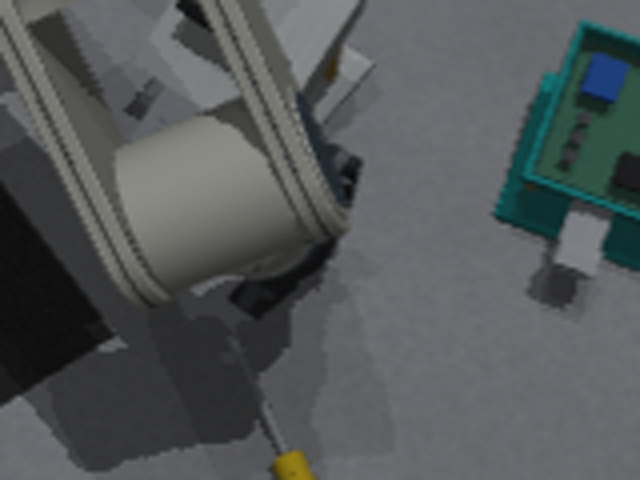

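Run:
```python
from h import *
r=np.radians;o=arm.get_obs();p=o['eef_pos']
T=np.array([.538,.375,.16])
A=p+[0,0,.08];B=p+[0,.03,.17]
plan([(A,frame(r(99.1),r(30),-1)),(B,frame(r(98),r(20),-1)),(B+(T-B)/4,frame(r(96),r(10),-1)),(B+(T-B)/2,frame(r(92.9),0,-1)),(B+(T-B)*3/4,frame(r(92.9),0,-1)),(T,frame(r(92.9),0,-1)),(T+[0,0,-.1],frame(r(92.9),0,-1)),(T+[0,0,-.154],frame(r(92.9),0,-1))])
```

```text
to [0.71  0.071 0.118] shift [ 0.    -0.4   -0.693] turn [-0.    -0.001 -0.001]
to [0.71  0.101 0.208] shift [ 0.047 -0.707 -0.631] turn [-0.111  0.005  0.011]
to [0.667 0.169 0.196] shift [-0.33  -0.653  0.366] turn [-0.111  0.006  0.021]
to [0.624 0.238 0.184] shift [-0.356 -0.695  0.245] turn [-0.111  0.003  0.034]
to [0.581 0.306 0.172] shift [-0.394 -0.707  0.12 ] turn [0. 0. 0.]
to [0.538 0.375 0.16 ] shift [-0.394 -0.707  0.12 ] turn [0. 0. 0.]
to [0.538 0.375 0.06 ] shift [0. 0. 1.] turn [0. 0. 0.]
to [0.538 0.375 0.006] shift [0.   0.   0.54] turn [0. 0. 0.]
```

```bash
P="python3 -m pendant"
$P '[[[0,-0.05,-0.08],[0,0,0]],[[0,-0.14,-0.24],[0,0,0]],[[0,-0.22,-0.4],[0,0,0]],[[0,-0.32,-0.55],[0,0,0]],[[0,-0.4,-0.69],[0,0,0]]]'
$P '[[[0.01,-0.14,-0.13],[-0.02,0,0]],[[0.02,-0.28,-0.25],[-0.045,0,0]],[[0.03,-0.42,-0.38],[-0.07,0,0.01]],[[0.04,-0.56,-0.5],[-0.09,0,0.01]],[[0.05,-0.71,-0.63],[-0.11,0,0.01]]]'
$P '[[[-0.07,-0.13,0.07],[-0.02,0,0]],[[-0.13,-0.26,0.15],[-0.045,0,0.01]],[[-0.2,-0.39,0.22],[-0.07,0,0.01]],[[-0.26,-0.52,0.29],[-0.09,0,0.02]],[[-0.33,-0.65,0.37],[-0.11,0,0.02]]]'
$P '[[[-0.07,-0.14,0.05],[-0.02,0,0]],[[-0.14,-0.28,0.1],[-0.045,0,0.01]],[[-0.21,-0.42,0.15],[-0.07,0,0.02]],[[-0.28,-0.56,0.2],[-0.09,0,0.03]],[[-0.36,-0.7,0.25],[-0.11,0,0.035]]]'
$P '[[[-0.08,-0.14,0.02],[0,0,0]],[[-0.16,-0.28,0.05],[0,0,0]],[[-0.24,-0.42,0.07],[0,0,0]],[[-0.32,-0.56,0.1],[0,0,0]],[[-0.39,-0.71,0.12],[0,0,0]]]'
$P '[[[-0.08,-0.14,0.02],[0,0,0]],[[-0.18,-0.32,0.05],[0,0,0]],[[-0.28,-0.5,0.08],[0,0,0]],[[-0.36,-0.64,0.11],[0,0,0]],[[-0.39,-0.71,0.12],[0,0,0]]]'
python3 - <<'E'
from h import *
r=np.radians;o=arm.get_obs();print(o['joint_pos'].round(2),o['width'])
F=frame(r(92.9),0,-1);plan([([.538,.375,.06],F),([.538,.375,.006],F)])
p,d=snap('scene','s3');a,e=snap('top','t3')
c=proj('scene',o['eef_pos'])[0].astype(int);c2=proj('top',o['eef_pos'])[0].astype(int);print(c,c2)
f=lambda p,c:cv2.resize(p[max(0,c[1]-50):max(0,c[1]-50)+100,max(c[0]-50,0):max(0,c[0]-50)+100,::-1],(400,400),interpolation=cv2.INTER_CUBIC)
cv2.imwrite('pics/s3c.png',np.hstack([f(p,c),f(a,c2)]))
E
```

```text
clock: 8.95
eef_pos: [0.7096, 0.0706, 0.1198]
eef_rot: [-2.611, -0.206, 0.054]
wrist_force: [1.1, 0.4, -0.7]
width: 0.0164
grasp_force: 58.5
clock: 9.57
eef_pos: [0.7093, 0.1012, 0.2093]
eef_rot: [-2.785, -0.198, 0.044]
wrist_force: [-0.4, -0.6, 0.0]
width: 0.0166
grasp_force: 58.5
clock: 10.2
eef_pos: [0.6647, 0.1701, 0.1948]
eef_rot: [-2.961, -0.166, 0.039]
wrist_force: [0.1, 0.1, -0.6]
width: 0.0161
grasp_force: 58.5
clock: 10.82
eef_pos: [0.6204, 0.2387, 0.1831]
eef_rot: [-3.138, -0.091, 0.033]
wrist_force: [0.2, 0.2, -0.0]
width: 0.0156
grasp_force: 58.5
clock: 11.45
eef_pos: [0.5782, 0.3074, 0.173]
eef_rot: [-3.136, -0.091, 0.031]
wrist_force: [-0.6, -0.1, -0.7]
width: 0.0163
grasp_force: 58.5
clock: 12.08
eef_pos: [0.5347, 0.3764, 0.162]
eef_rot: [-3.137, -0.093, 0.032]
wrist_force: [0.1, -0.9, -1.0]
width: 0.0165
grasp_force: 58.5
[0.59 0.55 1.6  0.02 1.01 2.09] 0.01646978014568039
to [0.538 0.375 0.06 ] shift [0.053 0.02  1.019] turn [-0.003  0.013  0.005]
to [0.538 0.375 0.006] shift [0.   0.   0.54] turn [0. 0. 0.]
[328  96] [106 212]
```

View pics/s3c.png

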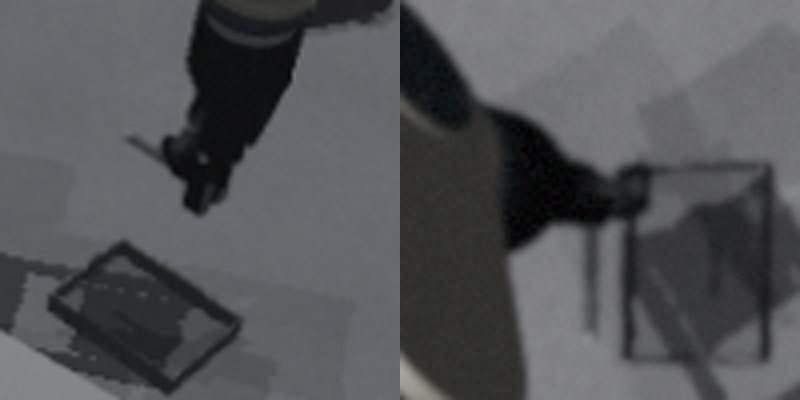

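The pin is held level, with its shaft pointing at the robot, and the gripper is over the tray. Now I'll lower it in and release.

```bash
P="python3 -m pendant"
$P '[[[0.01,0,0.1],[0,0,0]],[[0.03,0.01,0.33],[0,0.01,0]],[[0.05,0.02,0.58],[0,0.01,0]],[[0.05,0.02,0.82],[0,0.01,0.01]],[[0.05,0.02,1.0],[0,0.01,0.01]]]'
$P '[[[0,0,0.15],[0,0,0]],[[0,0,0.3],[0,0,0]],[[0,0,0.42],[0,0,0]],[[0,0,0.5],[0,0,0]],[[0,0,0.54],[0,0,0]]]'
$P '[[[0,0,0],[0,0,0]],[[0,0,0],[0,0,0]],[[0,0,0],[0,0,0]],[[0,0,0],[0,0,0]],[[0,0,0],[0,0,0]]]' 125
$P '[[[0,0,-0.1],[0,0,0]],[[0,0,-0.3],[0,0,0]],[[0,0,-0.5],[0,0,0]],[[0,0,-0.75],[0,0,0]],[[0,0,-1],[0,0,0]]]'
python3 - <<'E'
from h import *
r=np.radians;B=np.array([.566,.107,.125]);S=frame(psi,T30,-1);o=arm.get_obs();p=o['eef_pos']
G=B-n*.030;D=G+.09*n;print(G,D)
A=np.array([.56,.32,.2])
plan([(A,frame(r(92.9),0,-1)),(A+(D-A)*.33,frame(r(95),r(10),-1)),(A+(D-A)*.67,frame(r(97),r(20),-1)),(D,S),(G+.04*n,S),(G,S)])
q,d=snap('scene','s4');a,e=snap('top','t4')
f=lambda p,c:cv2.resize(p[c[1]-50:c[1]+50,c[0]-50:c[0]+50,::-1],(400,400),interpolation=cv2.INTER_CUBIC)
cv2.imwrite('pics/s4c.png',np.hstack([f(q,(314,124)),f(a,(131,228))]))
E
```

```text
clock: 12.8
eef_pos: [0.5386, 0.373, 0.0605]
eef_rot: [-3.138, -0.065, 0.008]
wrist_force: [0.9, 0.3, -1.0]
width: 0.0162
grasp_force: 58.5
clock: 13.42
eef_pos: [0.5383, 0.3742, 0.0078]
eef_rot: [-3.137, -0.066, 0.007]
wrist_force: [0.5, -0.4, 0.7]
width: 0.0162
grasp_force: 58.5
clock: 14.05
eef_pos: [0.5384, 0.3742, 0.0084]
eef_rot: [-3.137, -0.066, 0.006]
wrist_force: [0.2, 0.1, -0.1]
width: 0.0434
grasp_force: 0.0
clock: 14.68
eef_pos: [0.5392, 0.374, 0.1107]
eef_rot: [-3.136, -0.066, 0.004]
wrist_force: [0.3, 0.5, -0.1]
width: 0.0436
grasp_force: 0.0
[0.56362763 0.12181121 0.09902   ] [0.57074474 0.07737759 0.17696   ]
to [0.56 0.32 0.2 ] shift [ 0.183  0.544 -0.896] turn [-0.003  0.002 -0.005]
to [0.564 0.24  0.192] shift [-0.005  0.801  0.076] turn [ 0.111 -0.002 -0.023]
to [0.567 0.157 0.185] shift [-0.036  0.826 -0.066] turn [ 0.111 -0.006 -0.021]
to [0.571 0.077 0.177] shift [-0.062  0.777 -0.202] turn [ 0.111 -0.01  -0.021]
to [0.567 0.102 0.134] shift [-0.  -0.   0.5] turn [0. 0. 0.]
to [0.564 0.122 0.099] shift [ 0.  -0.   0.4] turn [0. 0. 0.]
```

View pics/s4c.png

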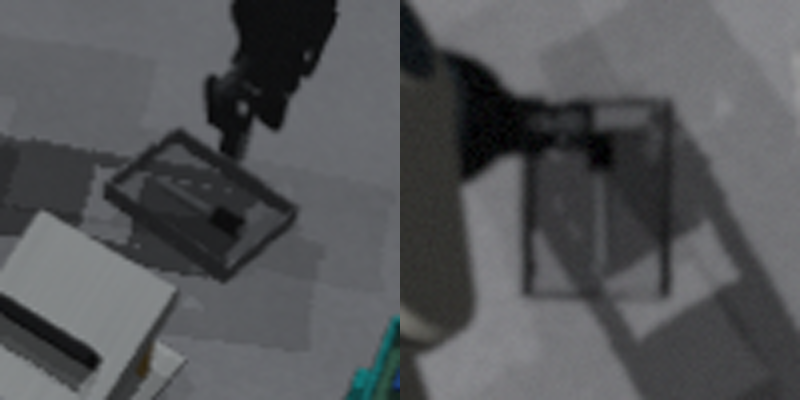

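The pin lies in the tray. The lid comes next.

```bash
P="python3 -m pendant"
$P '[[[0.02,0.1,-0.15],[0,0,0]],[[0.06,0.2,-0.35],[0,0,0]],[[0.1,0.32,-0.6],[0,0,0]],[[0.14,0.44,-0.85],[0,0,0]],[[0.18,0.54,-1],[0,0,0]]]'
$P '[[[0,0.15,-0.03],[0.02,0,0]],[[0,0.32,-0.06],[0.045,0,-0.01]],[[0,0.48,-0.1],[0.07,0,-0.015]],[[0,0.64,-0.12],[0.09,0,-0.02]],[[0,0.8,-0.12],[0.11,0,-0.02]]]'
$P '[[[0,0.16,-0.01],[0.02,0,0]],[[-0.01,0.33,-0.03],[0.045,0,-0.01]],[[-0.02,0.5,-0.04],[0.07,0,-0.015]],[[-0.03,0.66,-0.05],[0.09,0,-0.02]],[[-0.04,0.83,-0.07],[0.11,0,-0.02]]]'
python3 - <<'E'
from h import *
B=np.array([.566,.107,.125]);S=frame(psi,T30,-1);G=B-n*.0285;D=G+.09*n
o=arm.get_obs();print(o['clock'],o['joint_pos'].round(2));plan([(D,S),(G+.04*n,S),(G,S)])
E
```

```text
clock: 15.4
eef_pos: [0.5604, 0.3193, 0.21]
eef_rot: [-3.136, -0.065, 0.004]
wrist_force: [0.8, -0.2, 0.6]
width: 0.0436
grasp_force: 0.0
clock: 16.02
eef_pos: [0.5631, 0.2391, 0.2199]
eef_rot: [-2.962, -0.108, 0.012]
wrist_force: [0.3, -0.8, -0.2]
width: 0.0437
grasp_force: 0.0
clock: 16.65
eef_pos: [0.5649, 0.1562, 0.2119]
eef_rot: [-2.787, -0.146, 0.016]
wrist_force: [-0.2, 0.4, -0.2]
width: 0.0436
grasp_force: 0.0
16.65 [0.07 0.4  1.77 0.42 1.02 1.31]
to [0.571 0.077 0.178] shift [-0.025  0.864  0.042] turn [ 0.11  -0.019 -0.03 ]
to [0.567 0.101 0.135] shift [-0.  -0.   0.5] turn [0. 0. 0.]
to [0.564 0.121 0.1  ] shift [ 0.  -0.   0.4] turn [0. 0. 0.]
```

```bash
P="python3 -m pendant"
$P '[[[0,0.17,0.01],[0.02,0,0]],[[-0.01,0.35,0.02],[0.045,-0.01,-0.01]],[[-0.02,0.55,0.03],[0.07,-0.01,-0.015]],[[-0.02,0.75,0.04],[0.09,-0.02,-0.02]],[[-0.025,0.86,0.04],[0.11,-0.02,-0.03]]]'
python3 - <<'E'
from h import *
B=np.array([.566,.107,.125]);S=frame(psi,T30,-1);G=B-n*.0285
o=arm.get_obs();p=o['eef_pos'];print('rel to bar top  u,y,n',((p-B)@u).round(4),((p-B)@Y).round(4),((p-B)@n).round(4));plan([(G+.04*n,S),(G,S)])
q,d=snap('scene','s5');C=cloud('scene',d);e=(C-B)@n
m=(q.max(2)<75)&(abs(e)<.006)&(abs((C-B)@u)<.02)&(abs((C-B)@Y)<.06);P=C[m];print(m.sum(),((P-B)@u).mean(),np.percentile((P-B)@Y,[1,99]))
cv2.imwrite('pics/s5c.png',cv2.resize(q[105:205,215:335,::-1],None,fx=5,fy=5,interpolation=cv2.INTER_CUBIC))
E
```

```text
clock: 17.27
eef_pos: [0.571, 0.0766, 0.1783]
eef_rot: [-2.611, -0.208, 0.058]
wrist_force: [0.4, -0.4, -0.4]
width: 0.0436
grasp_force: 0.0
rel to bar top  u,y,n -0.0 -0.0002 0.0615
to [0.567 0.101 0.135] shift [-0.001 -0.     0.5  ] turn [-0.     0.001 -0.   ]
to [0.564 0.121 0.1  ] shift [ 0.  -0.   0.4] turn [0. 0. 0.]
110 -0.002016248034932853 [-0.04576744  0.03878493]
```

View pics/s5c.png

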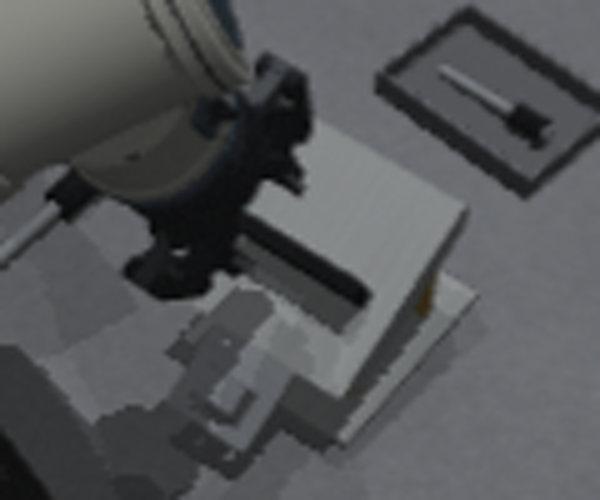

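The fingers straddle the bar at about crop (300,265). The lid is still seated, and the pin shows in the tray. I'll go down and grip.

```bash
P="python3 -m pendant"
$P '[[[0,0,0.07],[0,0,0]],[[0,0,0.2],[0,0,0]],[[0,0,0.35],[0,0,0]],[[0,0,0.5],[0,0,0]],[[0,0,0.6],[0,0,0]]]'
$P '[[[0,0,0.06],[0,0,0]],[[0,0,0.12],[0,0,0]],[[0,0,0.19],[0,0,0]],[[0,0,0.25],[0,0,0]],[[0,0,0.29],[0,0,0]]]'
$P '[[[0,0,0],[0,0,0]],[[0,0,0],[0,0,0]],[[0,0,0],[0,0,0]],[[0,0,0],[0,0,0]],[[0,0,0],[0,0,0]]]' 255
python3 - <<'E'
from h import *
o=arm.get_obs();print(o['wrist_force'],o['ft_torque'])
E
```

```text
clock: 17.95
eef_pos: [0.5655, 0.1085, 0.1254]
eef_rot: [-2.612, -0.209, 0.06]
wrist_force: [-1.4, -1.1, 0.8]
width: 0.0435
grasp_force: 0.0
clock: 18.58
eef_pos: [0.5637, 0.122, 0.1012]
eef_rot: [-2.612, -0.208, 0.058]
wrist_force: [0.2, -0.3, 0.2]
width: 0.0434
grasp_force: 0.0
clock: 19.2
eef_pos: [0.5641, 0.1215, 0.1016]
eef_rot: [-2.612, -0.208, 0.057]
wrist_force: [-0.1, -2.3, 1.7]
width: 0.0112
grasp_force: 58.9
[-0.10977521 -2.26173606  1.73150007] [-0.46528949 -0.07041647 -0.06637375]
```

```bash
P="python3 -m pendant"
$P '[[[0,0,-0.02],[0,0,0]],[[0,0,-0.05],[0,0,0]],[[0,0,-0.08],[0,0,0]],[[0,0,-0.11],[0,0,0]],[[0,0,-0.15],[0,0,0]]]'
$P '[[[0,0,-0.05],[0,0,0]],[[0,0,-0.1],[0,0,0]],[[0,0,-0.16],[0,0,0]],[[0,0,-0.22],[0,0,0]],[[0,0,-0.3],[0,0,0]]]'
$P '[[[0,0,-0.08],[0,0,0]],[[0,0,-0.18],[0,0,0]],[[0,0,-0.3],[0,0,0]],[[0,0,-0.4],[0,0,0]],[[0,0,-0.45],[0,0,0]]]'
python3 - <<'E'
from h import *
r=np.radians;o=arm.get_obs();p=o['eef_pos'];print(o['ft_torque'],o['joint_pos'].round(2))
q,d=snap('scene','s6');a,e=snap('top','t6');cv2.imwrite('pics/s6c.png',np.hstack([cv2.resize(q[85:205,205:305,::-1],(400,480),interpolation=cv2.INTER_CUBIC),cv2.resize(a[145:265,180:280,::-1],(400,480),interpolation=cv2.INTER_CUBIC)]))
E
```

```text
clock: 19.82
eef_pos: [0.565, 0.1143, 0.1147]
eef_rot: [-2.612, -0.209, 0.058]
wrist_force: [0.1, -0.1, -3.1]
width: 0.0111
grasp_force: 58.4
clock: 20.45
eef_pos: [0.5674, 0.0994, 0.1408]
eef_rot: [-2.612, -0.209, 0.058]
wrist_force: [0.1, 0.9, -3.2]
width: 0.0109
grasp_force: 58.4
clock: 21.08
eef_pos: [0.5715, 0.077, 0.1803]
eef_rot: [-2.612, -0.208, 0.057]
wrist_force: [-0.4, 0.4, -2.9]
width: 0.0109
grasp_force: 58.4
[-0.52220978 -0.09622815 -0.01305108] [-0.14  0.5   1.75  0.56  1.13  0.97]
```

View pics/s6c.png

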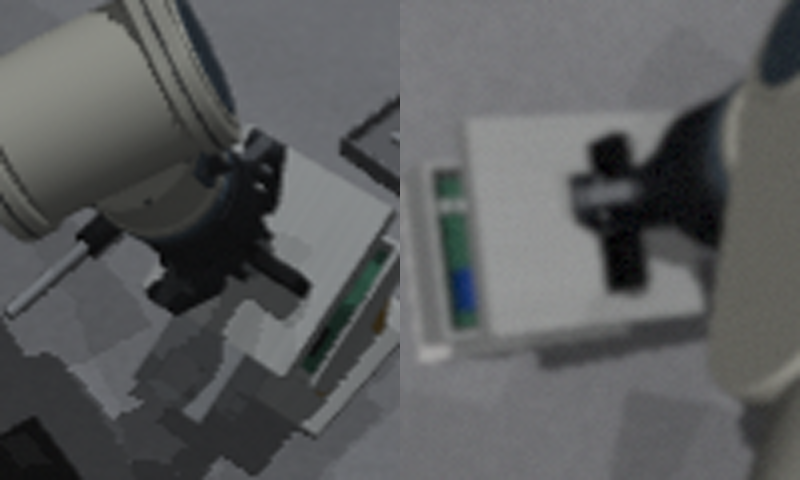

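The lid is off the case, square in the grip, and the wrist carries about 3.1 N. Next I'll carry it over the mat and level it.

Run:
```python
from h import *
r=np.radians;o=arm.get_obs();p=o['eef_pos'];B=np.array([.566,.107,.125]);g=np.array([.5641,.1215,.1016])
print('grip above plate',((g-B)@n+.0335).round(4),'u',((g-B)@u).round(4),'y',((g-B)@Y).round(4))
f=lambda y,t:frame(r(y),r(t),-1)
plan([(p+.07*n,f(99.1,30)),([.572,-.02,.235],f(95,22)),([.562,-.085,.2],f(88,11)),([.5502,-.1492,.16],f(82.3,0)),([.5502,-.1492,.06],f(82.3,0)),([.5502,-.1492,.034],f(82.3,0))])
```

```text
grip above plate 0.0059 u 0.001 y -0.0004
to [0.577 0.043 0.241] shift [-0.001  0.001 -0.7  ] turn [0.001 0.001 0.   ]
to [ 0.572 -0.02   0.235] shift [-0.148  0.557 -0.256] turn [-0.089  0.02   0.041]
to [ 0.562 -0.085  0.2  ] shift [-0.156  0.723  0.085] turn [-0.122  0.022  0.075]
to [ 0.55  -0.149  0.16 ] shift [-0.096  0.71   0.269] turn [-0.122  0.006  0.063]
to [ 0.55  -0.149  0.06 ] shift [0. 0. 1.] turn [0. 0. 0.]
to [ 0.55  -0.149  0.034] shift [0.   0.   0.26] turn [0. 0. 0.]
```

```bash
P="python3 -m pendant"
$P '[[[0,0,-0.1],[0,0,0]],[[0,0,-0.25],[0,0,0]],[[0,0,-0.42],[0,0,0]],[[0,0,-0.58],[0,0,0]],[[0,0,-0.7],[0,0,0]]]'
$P '[[[-0.03,0.1,-0.05],[-0.01,0,0.01]],[[-0.06,0.21,-0.1],[-0.03,0.01,0.01]],[[-0.09,0.33,-0.15],[-0.05,0.01,0.02]],[[-0.12,0.44,-0.2],[-0.07,0.02,0.03]],[[-0.15,0.56,-0.26],[-0.09,0.02,0.04]]]'
$P '[[[-0.03,0.14,0.02],[-0.02,0,0.015]],[[-0.06,0.29,0.03],[-0.05,0.01,0.03]],[[-0.09,0.43,0.05],[-0.07,0.01,0.045]],[[-0.12,0.58,0.07],[-0.1,0.02,0.06]],[[-0.16,0.72,0.09],[-0.12,0.02,0.075]]]'
$P '[[[-0.02,0.14,0.05],[-0.03,0,0.015]],[[-0.04,0.3,0.11],[-0.06,0,0.03]],[[-0.06,0.47,0.17],[-0.09,0,0.045]],[[-0.08,0.62,0.23],[-0.11,0.01,0.06]],[[-0.1,0.71,0.27],[-0.12,0.01,0.063]]]'
$P '[[[0,0,0],[0,0,0]],[[0,0,0.03],[0,0,0]],[[0,0,0.12],[0,0,0]],[[0,0,0.25],[0,0,0]],[[0,0,0.4],[0,0,0]]]'
python3 - <<'E'
from h import *
o=arm.get_obs();p=o['eef_pos'];Fm=frame(np.radians(82.3),0,-1);print(o['joint_pos'].round(2));plan([([.5502,-.1492,.06],Fm),([.5502,-.1492,.034],Fm)])
# lid in hand: bright points at plate height, in mat axes about mat centre
a=np.radians(82.3);my=np.array([np.cos(a),np.sin(a)]);mx=np.array([np.sin(a),-np.cos(a)]);c0=np.array([.5475,-.169])
for k in('scene','top'):
    q,d=snap(k,k+'7');C=cloud(k,d);zp=p[2]-.006
    m=(abs(C[...,2]-zp)<.012)&(q.min(2)>70)&(np.linalg.norm(C[...,:2]-c0,axis=2)<.2)
    P=C[m];P2=P[:,:2]-c0;w=abs(P2@mx)<.02
    if m.sum()>50:
        c,v,s,kk=fit(P);print(k,m.sum(),'my',np.percentile(P2@my,[1,99]).round(4),'tongue strip',np.percentile((P2@my)[w],[1,99]).round(4) if w.any() else 0,'mx',np.percentile(P2@mx,[1,99]).round(4),'normal',v.round(3),'rms',s)
q=np.load('pics/scene7.npz')['p'];cv2.imwrite('pics/s7c.png',cv2.resize(q[120:280,120:320,::-1],None,fx=4,fy=3.75,interpolation=cv2.INTER_CUBIC))
E
```

```text
clock: 21.8
eef_pos: [0.5772, 0.0423, 0.2415]
eef_rot: [-2.612, -0.208, 0.056]
wrist_force: [1.0, -0.3, -2.1]
width: 0.0111
grasp_force: 58.4
clock: 22.42
eef_pos: [0.5713, -0.0208, 0.2345]
eef_rot: [-2.76, -0.122, 0.026]
wrist_force: [-0.4, 0.2, -2.2]
width: 0.0109
grasp_force: 58.5
clock: 23.05
eef_pos: [0.5611, -0.0854, 0.1991]
eef_rot: [-2.951, 0.05, 0.003]
wrist_force: [0.1, -0.1, -3.4]
width: 0.0107
grasp_force: 58.5
clock: 23.68
eef_pos: [0.5487, -0.1494, 0.1589]
eef_rot: [-3.132, 0.208, -0.001]
wrist_force: [0.7, 0.2, -2.6]
width: 0.0111
grasp_force: 58.5
clock: 24.3
eef_pos: [0.5492, -0.1487, 0.1186]
eef_rot: [-3.132, 0.207, -0.003]
wrist_force: [0.0, -0.0, -3.3]
width: 0.011
grasp_force: 58.5
[-0.29  0.5   1.83  0.    0.82  1.41]
to [ 0.55  -0.149  0.06 ] shift [0.009 0.005 0.586] turn [-0.002 -0.001  0.002]
to [ 0.55  -0.149  0.034] shift [0.   0.   0.26] turn [0. 0. 0.]
scene 1210 my [-0.0953  0.0971] tongue strip [-0.0964  0.0973] mx [-0.0302  0.0618] normal [-0.001 -0.004  1.   ] rms 0.0013586655083787287
top 834 my [-0.0691  0.0989] tongue strip [0.0688 0.0988] mx [-0.0634  0.058 ] normal [-0.    -0.001  1.   ] rms 0.00131235974862073
```

View pics/s7c.png

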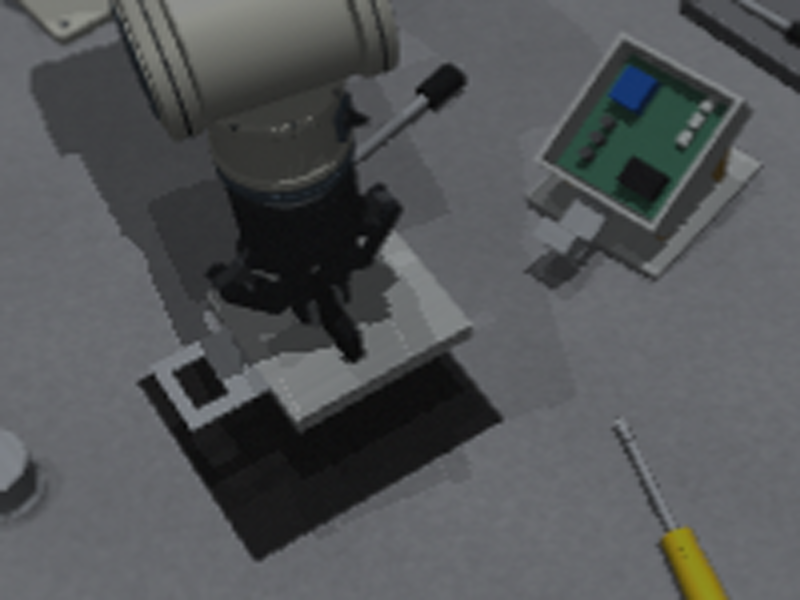

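The lid is level, and its extents, about -96 to +98 mm along the mat's y, lie inside the ±102 mm mat. I'll lower it gently.

```bash
P="python3 -m pendant"
$P '[[[0.01,0.01,0.12],[0,0,0]],[[0.01,0.01,0.27],[0,0,0]],[[0.01,0.01,0.42],[0,0,0]],[[0.01,0.01,0.56],[0,0,0]],[[0.01,0.01,0.68],[0,0,0]]]'
$P '[[[0,0,0.05],[0,0,0]],[[0,0,0.09],[0,0,0]],[[0,0,0.12],[0,0,0]],[[0,0,0.14],[0,0,0]],[[0,0,0.155],[0,0,0]]]'
$P '[[[0,0,0.01],[0,0,0]],[[0,0,0.02],[0,0,0]],[[0,0,0.03],[0,0,0]],[[0,0,0.04],[0,0,0]],[[0,0,0.05],[0,0,0]]]'
```

```text
clock: 25.02
eef_pos: [0.5501, -0.1497, 0.0505]
eef_rot: [-3.132, 0.207, -0.002]
wrist_force: [-0.1, 0.0, -2.9]
width: 0.011
grasp_force: 58.6
clock: 25.65
eef_pos: [0.5505, -0.1498, 0.0363]
eef_rot: [-3.132, 0.207, -0.004]
wrist_force: [-1.0, -0.3, -3.4]
width: 0.0112
grasp_force: 58.6
clock: 26.28
eef_pos: [0.5504, -0.1497, 0.0311]
eef_rot: [-3.132, 0.207, -0.003]
wrist_force: [0.8, -0.9, -2.5]
width: 0.0109
grasp_force: 58.6
```

Expected contact is at TCP z ≈ 0.027, so I'll go on in small steps.

```bash
P="python3 -m pendant"
$P '[[[0,0,0.005],[0,0,0]],[[0,0,0.01],[0,0,0]],[[0,0,0.015],[0,0,0]],[[0,0,0.02],[0,0,0]],[[0,0,0.025],[0,0,0]]]'
$P '[[[0,0,0.003],[0,0,0]],[[0,0,0.006],[0,0,0]],[[0,0,0.01],[0,0,0]],[[0,0,0.012],[0,0,0]],[[0,0,0.015],[0,0,0]]]'
```

```text
clock: 26.9
eef_pos: [0.5504, -0.1497, 0.0286]
eef_rot: [-3.132, 0.207, -0.003]
wrist_force: [0.7, 0.1, -2.8]
width: 0.0111
grasp_force: 58.6
clock: 27.52
eef_pos: [0.5504, -0.1497, 0.0271]
eef_rot: [-3.132, 0.207, -0.003]
wrist_force: [0.1, -0.2, -2.6]
width: 0.011
grasp_force: 58.6
```

```bash
P="python3 -m pendant"
$P '[[[0,0,0.003],[0,0,0]],[[0,0,0.006],[0,0,0]],[[0,0,0.01],[0,0,0]],[[0,0,0.012],[0,0,0]],[[0,0,0.015],[0,0,0]]]'
```

```text
clock: 28.15
eef_pos: [0.5504, -0.1496, 0.0261]
eef_rot: [-3.132, 0.207, -0.004]
wrist_force: [-2.3, 1.5, 7.2]
width: 0.0112
grasp_force: 60.0
```

```bash
P="python3 -m pendant"
$P '[[[0,0,0.002],[0,0,0]],[[0,0,0.004],[0,0,0]],[[0,0,0.006],[0,0,0]],[[0,0,0.008],[0,0,0]],[[0,0,0.01],[0,0,0]]]'
```

```text
clock: 28.78
eef_pos: [0.5504, -0.1496, 0.0261]
eef_rot: [-3.132, 0.207, -0.004]
wrist_force: [-6.2, 3.6, 18.3]
width: 0.0114
grasp_force: 61.4
```

In contact. I'll ease off 1 mm, open and retreat straight up.

```bash
P="python3 -m pendant"
$P '[[[0,0,-0.004],[0,0,0]],[[0,0,-0.008],[0,0,0]],[[0,0,-0.012],[0,0,0]],[[0,0,-0.012],[0,0,0]],[[0,0,-0.012],[0,0,0]]]'
$P '[[[0,0,0],[0,0,0]],[[0,0,0],[0,0,0]],[[0,0,0],[0,0,0]],[[0,0,0],[0,0,0]],[[0,0,0],[0,0,0]]]' 125
$P '[[[0,0,-0.05],[0,0,0]],[[0,0,-0.15],[0,0,0]],[[0,0,-0.3],[0,0,0]],[[0,0,-0.5],[0,0,0]],[[0,0,-0.7],[0,0,0]]]'
$P '[[[0,0,-0.25],[0,0,0]],[[0,0,-0.5],[0,0,0]],[[0,0,-0.75],[0,0,0]],[[0,0,-0.95],[0,0,0]],[[0,0,-1],[0,0,0]]]'
$P '[[[-0.1,0,-0.1],[0,0,0]],[[-0.3,0,-0.2],[0,0,0]],[[-0.6,0,-0.3],[0,0,0]],[[-0.9,0,-0.3],[0,0,0]],[[-1,0,-0.3],[0,0,0]]]'
python3 - <<'E'
from h import *
a=np.radians(82.3);my=np.array([np.cos(a),np.sin(a)]);mx=np.array([np.sin(a),-np.cos(a)]);c0=np.array([.5475,-.169])
for k in('scene','top'):
    q,d=snap(k,k+'8');C=cloud(k,d)
    m=(abs(C[...,2]-.021)<.008)&(q.min(2)>80)&(np.linalg.norm(C[...,:2]-c0,axis=2)<.15);P=C[m];P2=P[:,:2]-c0
    c,v,s,kk=fit(P);print(k,m.sum(),'my',np.percentile(P2@my,[1,99]).round(4),'mx',np.percentile(P2@mx,[1,99]).round(4),'normal',v.round(3),'z',c[2].round(4))
cv2.imwrite('pics/s8.png',np.load('pics/scene8.npz')['p'][...,::-1])
E
```

```text
clock: 29.4
eef_pos: [0.5504, -0.1496, 0.0261]
eef_rot: [-3.132, 0.207, -0.003]
wrist_force: [-2.0, 2.5, 7.1]
width: 0.0108
grasp_force: 59.9
clock: 30.02
eef_pos: [0.5504, -0.1497, 0.0258]
eef_rot: [-3.132, 0.207, -0.003]
wrist_force: [0.3, -0.6, -0.3]
width: 0.0439
grasp_force: 0.0
clock: 30.65
eef_pos: [0.5505, -0.15, 0.0978]
eef_rot: [-3.132, 0.207, -0.005]
wrist_force: [-0.5, 0.4, 0.4]
width: 0.0433
grasp_force: 0.0
clock: 31.28
eef_pos: [0.5509, -0.1504, 0.1985]
eef_rot: [-3.133, 0.207, -0.009]
wrist_force: [0.0, -0.2, 0.2]
width: 0.0434
grasp_force: 0.0
clock: 31.9
eef_pos: [0.4485, -0.1366, 0.2254]
eef_rot: [-3.131, 0.207, -0.001]
wrist_force: [-0.0, -0.2, -0.4]
width: 0.0435
grasp_force: 0.0
scene 1853 my [-0.0943  0.0952] mx [-0.0586  0.0629] normal [ 0.003 -0.001  1.   ] z 0.0204
top 2178 my [-0.094   0.0973] mx [-0.0612  0.0603] normal [-0.002 -0.001  1.   ] z 0.0205
```

View pics/s8.png

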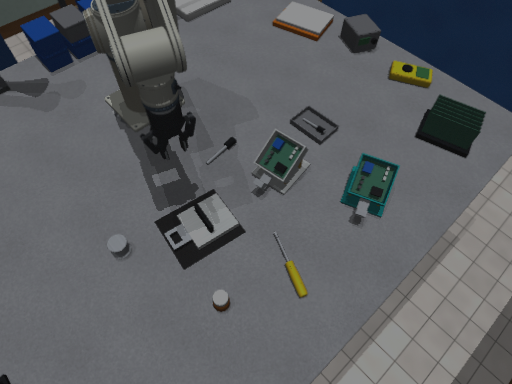

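The lid lies flat on the mat at about (203,220) with its bar up. The pin is in the tray at (314,125). The spool (118,245), jar (221,299) and driver (291,265) are where they were at the start.

```bash
python3 -c "
from workcell import arm
print(arm.close_job())"
```

```text
the job is handed in; nothing more can be done
None
```

I pulled the pin and left it in the grey tray, then laid the lid flat on the mat with its bar up and let go; the spool, screwdriver and jar did not move, and I handed the job in at about 32 s.

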